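Slide the stamp plate onto the mould press's hidden pin and hold it pressed

TASK

Close the praline mould press: grip the knob of the steel stamp plate and slide the plate along the slideway, without lifting it off, until it drops over the hidden locating pin above the sprung mould bed. Then press it fully down until its upper face is flush with the side rails, and finish like that, with the gripper still closed round the knob and holding the plate down. Leave the ribbon spool, the cocoa tin and the small gift box where they are.

Things in the scene. Friction and masses are not known exactly. Their poses are not given: they have to be found in the camera images.
- press: Mould press: fixed aluminium tray 224 mm (x) by 96 (y), any yaw. Origin: centre of its underside, on the worktop. From x = -106 to +14 mm flat slideway, top at z = 26 mm; from +14 to +106 a well with the sprung bed, top at 20 mm. Side rails: inner faces at y = +-40 mm, top at 32 mm. End stops: inner faces at x = +-106 mm, top 32 mm. The plate slides towards +x, to the well.
- pin (a point): Centre of the top of the fixed steel locating pin, 10 mm in diameter, tip bevelled, standing up through a hole in the bed at x = +50 mm, y = 0 of the press. Its top is at z = 25 mm, 1 mm below the slideway's level, so the plate slides over it and hides it.
- stamp_plate: Loose steel plate 80 (x) x 76 (y) x 18 mm, 0.2 to 0.45 kg, knob on top. Origin: centre of its underside; axes parallel to the press's. Starts on the slideway (underside z = 26 mm), origin at x = -62 to -30 mm of the press. With its hole over the pin (origin at x = +60 mm of the press) it can drop 6 mm onto the bed. Fully pressed: underside at z = 14 mm, upper face at 32, flush with the rails.
- knob (a point): Middle of the knob: an upright black cylinder 30 mm in diameter and 32 mm high at the middle of the plate, from 18 to 50 mm above the plate's underside. This point lies on its axis 36 mm above the plate's underside. It is to be gripped from above, at any yaw.
- hole (a point): Mouth of the blind round hole in the plate's underside, on x = -10 mm, y = 0 of the plate: 16 mm in diameter, 14 mm deep, mouth bevelled 1.5 mm.
- bed (a joint): The sprung mould bed (90 x 78 mm, white): 0 = up at rest (m), 0.006 = fully down on its stop. It starts to sink at about 5 N and is fully down at about 10 N; it rises again when let go.
- ribbon_spool: Bystander: loose ribbon spool, 62 mm in diameter, 24 mm high. Origin: centre of its underside.
- cocoa_tin: Bystander: loose round cocoa tin, 60 mm in diameter, 64 mm high. Origin: centre of its underside.
- mini_box: Bystander: loose small white gift box with a gold ribbon, 55 x 55 x 43 mm. Origin: centre of its underside.

How it is judged:
On the way:
1. the plate has dropped over the pin (z of stamp_plate in the frame of press below 0.022 m and horizontal distance between hole and pin below 0.005 m).
At the end, for the whole second after the job is handed in: Plate at rest and level (0.06 rad) on the pin (hole to pin within 5 mm from above), bed pressed at least 4.5 of its 6 mm (underside below 15.8 mm), and still held: fingers bear on the plate with over 3 N, TCP within 30 mm of the middle of the knob (value of joint bed above 0.0045 m and horizontal distance between hole and pin below 0.005 m and z of stamp_plate in the frame of press below 0.0158 m and angle between stamp_plate's own z axis and vertical below 0.06 rad and contact force between the fingers and stamp_plate above 3 N and distance between the grasp point and knob below 0.03 m and linear speed of stamp_plate below 0.02 m/s); the arm keeps its last pose, push and grip.
It fails at once if the plate is lifted more than 6 mm off the slideway (z of stamp_plate in the frame of press above 0.032 m).
It fails at once if the plate is tipped more than 0.25 rad (angle between stamp_plate's own z axis and vertical above 0.25 rad).
It fails at once if a bystander is moved by more than 20 mm (distance of any of ribbon_spool, cocoa_tin, mini_box from where it was at the start of the episode above 0.02 m).
It also fails if it takes over 30 s, if anything falls off the work surface, if the arm or the gripper's body presses on something with over 40 N, if the wrist force passes 120 N, or if a joint passes its speed limit or range.

ROBOT

A 6-joint arm with a two-finger parallel gripper is mounted at the origin on a cart in front of the work surface, level with it; the furniture and walls round the work are solid. World frame = base frame: x ahead of the robot, y to its left, z up, the work surface at z = 0. Lengths are in m, angles in rad, forces in N, time in s.
With the tool pointing down it reaches from about 0.3 to 0.775 m from the base axis. Payload 14.6 kg.
Tool frame: the origin (TCP) lies between the finger pads, 19 mm behind the fingertips; this is the grasp point; z points along the fingers, x is the direction in which the jaws open and shut, and the axes are right-handed (so a half turn about z gives the same grasp; the last joint's range is limited). The gripper opens to 94 mm and grips with 3 to 60 N. Pads are 16 mm wide; open, the fingers measure 119 mm over their backs; the gripper's body (75 mm by 177 mm) begins 78 mm behind the grasp point.
Start: joints at [-1.316, 0.3, 1.521, -0, 1.321, -0.067], TCP at [0.174, -0.522, 0.224] pointing down, gripper open.
Joint ranges: [-3.03, 3.03], [-0.79, 2.21], [0.23, 2.52], [-1.04, 4.18], [0, 3.07], [-2.55, 2.55]. Speed limits (rad/s): [2.22, 2.22, 2.57, 3.14, 3.14, 3.14].

INTERFACE

Orientations are given as [roll, pitch, yaw] about the fixed x, y, z axes, in that order (R = Rz(yaw) Ry(pitch) Rx(roll)).
In Python, from station import ctrl, imaging gives the robot as it stands.
- The arm moves only by the shell command python3 -m handwheel 'ROWS' [OPENING] [FORCE]. ROWS is JSON, a list that holds one entry, the list of rows, each a list of 4 numbers: the shift along the tool's x, y, z in m, then the turn about the tool's z in rad. A call has 1 to 10 rows; each row shifts and turns the pose as measured when the row begins, along the tool's axes as they then stand; what a row does not reach is not made up. A row lasts 1/10 s, in which the tool goes at most 50 mm and 8.59 degrees, less where a joint would pass 70% of its speed; a pose out of reach is approached as far as the arm can. A call is refused whole if a number of a shift passes 0.05 or a number of a turn 0.15, either way. A call with a gripper value outside its range is refused whole. OPENING is the finger opening in m, from 0 to 0.094, set as the call begins (- or left out, the last holds). The fingers move at their own pace and stop on an object; FORCE is the grip in N (left out, the last holds). Time passes only in rows, so rows that do not move let the fingers close. It gives the time, the measured TCP pose, the force and the opening at its end, in the units of the state.
- ctrl.get_obs(): the state, without advancing time (a new reading comes with each control period).
- imaging.camera(name): name is "scene" or "side" or "wrist"; returns the picture (420x560x3 uint8, red, green, blue); there is no depth.
- imaging.camera_model(name): a dict with "camera_matrix" (3x3 intrinsics, pixels), "position" and "attitude" of the camera in the world. Camera axes: x right, y up, looking along -z (the intrinsics and any distortion apply to the point x, -y, -z); pixel columns grow to the right and rows downward; lengths in m; the calibration is good to about 2 mm. A picture is of the moment at which its call begins: read the wrist's pose just before it. camera_model takes no time and is no camera call; for the wrist camera it gives the pose at the moment of the call.
- ctrl.hand_in(): hands the job in, once; it reports no verdict.
The state is a dict: "time_s": time; "qpos": joint angles; "joint_vel": joint speeds; "tau": joint torques, N m; "ee_pos": TCP position; "eef_rot": TCP orientation; "force": force on the tool from outside, world axes, zero at the start; "moment": the same for the moment, N m; "grip_width": finger opening in m.
Only numpy, scipy, OpenCV 4.12 (cv2) and the standard library are available. Lean on these libraries where they do the work, as an engineer would, in place of code of your own. Each camera call takes 0.05 s, during which the arm holds its last target. There are 200 camera calls.

## Working session

There is one attempt and no reset: what is moved stays moved. The work goes in short steps, Python scripts to look and compute and a shell command to move; the robot and the scene stay as the last step left them, time stands still between calls to the robot, and variables do not carry over. Pictures are saved under pics/ and viewed, about 8 in all and at most 12, crops included, and the job is handed in when it is done.

```bash
ls; mkdir -p pics; python3 - <<'E'
from station import ctrl, imaging
import cv2
o=ctrl.get_obs(); print(o)
for n in("scene","side"):
    im=imaging.camera(n); cv2.imwrite(f"pics/{n}0.png",im[:,:,::-1]); print(imaging.camera_model(n))
E
```

```text
pics
{'time_s': 0.0, 'qpos': array([-1.31555107e+00,  3.00447073e-01,  1.52155634e+00,  5.64745824e-06,
        1.32071427e+00, -6.66081367e-02]), 'joint_vel': array([ 2.68647868e-05, -6.91044774e-04,  2.31097436e-03, -1.90043008e-03,
        1.28005557e-03, -3.59152401e-04]), 'tau': array([-1.40032909e-03, -5.31808019e+01, -3.52734518e+01,  7.07320590e-02,
        2.44048942e-02, -1.07267044e-04]), 'ee_pos': array([ 0.17391374, -0.52153191,  0.22370997]), 'eef_rot': array([-3.14151231e+00,  1.12217023e-03, -1.24894429e+00]), 'force': array([ 0.56166625, -0.44291455,  0.12760375]), 'moment': array([ 0.0529817 ,  0.03598703, -0.00495353]), 'grip_width': 0.093843709156605}
{'camera_matrix': array([[521.49151935,   0.        , 269.63293539],
       [  0.        , 521.49151935, 200.37035085],
       [  0.        ,   0.        ,   1.        ]]), 'position': array([-0.00902628,  0.86027215,  0.87852106]), 'attitude': array([ 9.26213779e-01,  1.06561893e-03, -2.63265374e+00])}
{'camera_matrix': array([[418.73630264,   0.        , 278.14136765],
       [  0.        , 418.73630264, 201.70175119],
       [  0.        ,   0.        ,   1.        ]]), 'position': array([0.10616621, 0.83293616, 0.4322442 ]), 'attitude': array([ 1.22044677, -0.00846764, -2.71663619])}
```

View pics/scene0.png

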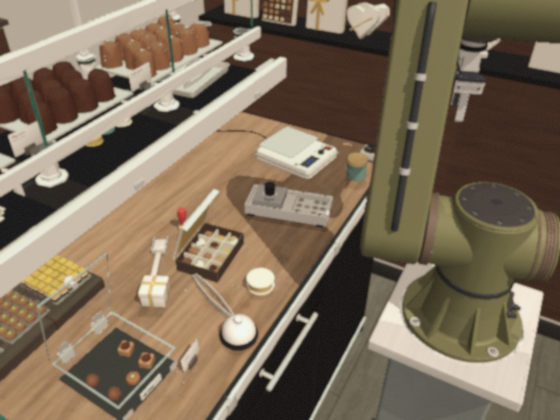

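View pics/side0.png

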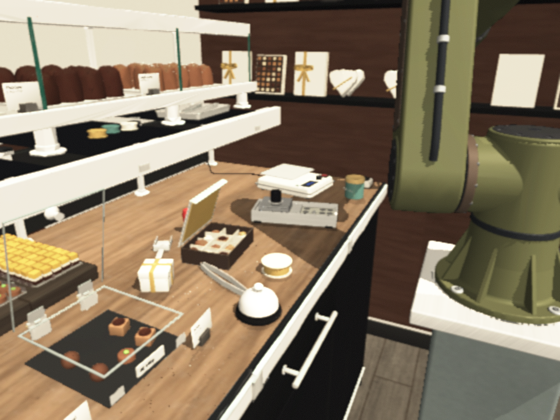

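The scene view shows the press at about (290,205), with the black knob at (270,188) and the well to its right. In the side view the press is at (295,213) and the knob at (277,195). Enlarging both.

```bash
python3 - <<'E'
import cv2,numpy as np
a=cv2.imread('pics/scene0.png')[160:240,235:345];b=cv2.imread('pics/side0.png')[170:240,240:350]
f=lambda i:cv2.resize(i,None,fx=7,fy=7,interpolation=cv2.INTER_CUBIC)[:298+0 if 0 else 600]
a=cv2.resize(a[10:75],None,fx=5,fy=5,interpolation=2);b=cv2.resize(b[5:60],None,fx=5,fy=5,interpolation=2)
cv2.imwrite('pics/crop0.png',np.vstack([a,b]))
print(a.shape,b.shape)
E
```

```text
(325, 550, 3) (275, 550, 3)
```

View pics/crop0.png

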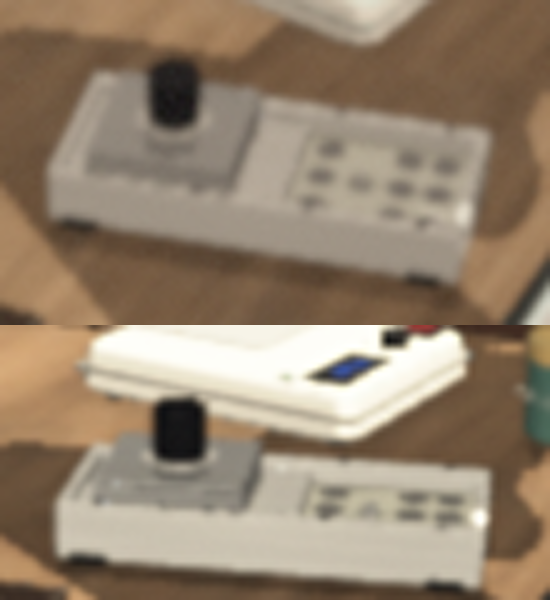

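The crops show the knob centre at scene (269.8,188.8) and side (276,196). The top corners of the tray and the pin, at scene (307.4,206.4) and side (314,212), are also visible. The well is to the right, so that is press +x.

```bash
cat >h.py <<'E'
import numpy as np, cv2
from scipy.spatial.transform import Rotation as R
from station import ctrl, imaging
def ray(m,uv):
    d=np.linalg.inv(m['camera_matrix'])@[uv[0],uv[1],1]
    return m['position'],R.from_euler('xyz',m['attitude']).apply(d*[1,-1,-1])
def tri(rs):
    A=0;b=0
    for p,d in rs:
        d=d/np.linalg.norm(d);P=np.eye(3)-np.outer(d,d);A=A+P;b=b+P@p
    x=np.linalg.solve(A,b)
    return x,[np.linalg.norm(np.cross(x-p,d/np.linalg.norm(d))) for p,d in rs]
def atz(m,uv,z):
    p,d=ray(m,uv);return p+d*(z-p[2])/d[2]
def proj(m,X):
    c=R.from_euler('xyz',m['attitude']).inv().apply(np.asarray(X)-m['position'])*[1,-1,-1]
    q=m['camera_matrix']@c;return q[:2]/q[2]
E
python3 - <<'E'
from h import *
S,D=imaging.camera_model('scene'),imaging.camera_model('side')
np.set_printoptions(precision=4,suppress=True)
s=lambda u,v:(235+u/5,170+v/5)
d=lambda u,v:(240+u/5,175+(v-325)/5)
for n,a,b in [('knob',(174,94),(180,430)),('pin',(362,182),(370,510)),('FL',(48,170),(57,507)),('FR',(468,238),(487,535)),('BL',(97,75),(97,446)),('BR',(490,130),(490,465))]:
    print(n,*tri([ray(S,s(*a)),ray(D,d(*b))]),atz(S,s(*a),.062 if n=='knob' else .032 if n!='pin' else .025))
E
```

```text
knob [ 0.5477 -0.1366  0.0593] [np.float64(4.7325955641188075e-05), np.float64(4.7325955641304214e-05)] [ 0.5458 -0.1333  0.062 ]
pin [ 0.4459 -0.1608  0.0215] [np.float64(0.0005759078395502522), np.float64(0.0005759078395503013)] [ 0.4434 -0.1566  0.025 ]
FL [ 0.5953 -0.0831  0.0256] [np.float64(0.00035631526802088956), np.float64(0.0003563152680208273)] [ 0.5912 -0.076   0.032 ]
FR [ 0.3735 -0.1361  0.0287] [np.float64(0.000926713635340939), np.float64(0.0009267136353408259)] [ 0.371  -0.1321  0.032 ]
BL [ 0.614  -0.1672  0.03  ] [np.float64(0.0004402666010781628), np.float64(0.00044026660107800375)] [ 0.613  -0.1647  0.032 ]
BR [ 0.3979 -0.2203  0.0351] [np.float64(0.0005044618740315703), np.float64(0.0005044618740315243)] [ 0.3989 -0.2242  0.032 ]
```

The corners span 227 mm and the knob height is about 0.06, both consistent with the given sizes. I'll check the shelf beam's clearance and plan the move over the knob.

```bash
python3 - <<'E'
from h import *
S,D=imaging.camera_model('scene'),imaging.camera_model('side')
np.set_printoptions(precision=4,suppress=True)
print('beam end',tri([ray(S,(286,66)),ray(D,(283,112))]))
e=np.array([-.970,-.243]); print('yaw press',np.arctan2(e[1],e[0]))
o=ctrl.get_obs(); Rt=R.from_euler('xyz',o['eef_rot']).as_matrix(); print(Rt)
print('tool shift to above knob z.16:',Rt.T@(np.array([.546,-.134,.16])-o['ee_pos']))
print('wrist',imaging.camera_model('wrist'))
E
```

```text
beam end (array([ 0.7155, -0.5512,  0.2212]), [np.float64(0.003699470092519397), np.float64(0.0036994700925193826)])
yaw press -2.8961289068240426
[[ 0.3162 -0.9487 -0.0003]
 [-0.9487 -0.3162  0.001 ]
 [-0.001  -0.0001 -1.    ]]
tool shift to above knob z.16: [-0.2499 -0.4756  0.064 ]
wrist {'camera_matrix': array([[378.0203,   0.    , 277.2039],
       [  0.    , 378.0203, 209.5674],
       [  0.    ,   0.    ,   1.    ]]), 'position': array([ 0.2425, -0.4988,  0.3848]), 'attitude': array([-0.25  ,  0.    , -1.2506])}
```

```bash
python3 -c "
from h import *
for uv in [(130,190),(200,135),(60,235)]:
  print(atz(imaging.camera_model('scene'),uv,.2))"
python3 -m handwheel '[[[0,0,0,-0.149],[0,0,0,-0.149],[0,0,0,-0.149],[0,0,0,-0.149],[0,0,0,-0.149],[0,0,0,-0.149],[0,0,0,-0.149],[0,0,0,-0.149],[0,0,0,-0.149],[0,0,0,-0.149]]]' 0.08
python3 -m handwheel '[[[0.04,-0.026,0,0],[0.04,-0.026,0,0],[0.04,-0.026,0,0],[0.04,-0.026,0,0],[0.04,-0.026,0,0],[0.04,-0.026,0,0],[0.04,-0.026,0,0],[0.04,-0.026,0,0],[0.04,-0.026,0,0],[0,0,0,0]]]'
```

```text
[0.72170446 0.18984525 0.2       ]
[ 0.72742354 -0.08662853  0.2       ]
[0.74027758 0.37541372 0.2       ]
time_s: 1.1
ee_pos: [0.1735, -0.5201, 0.2202]
eef_rot: [-3.133, -0.0, 0.256]
force: [0.0, 0.6, -0.6]
grip_width: 0.08
time_s: 2.1
ee_pos: [0.4686, -0.1872, 0.2196]
eef_rot: [-3.129, 0.001, 0.261]
force: [-0.4, -0.7, -0.5]
grip_width: 0.0804
```

```bash
cat >w.py <<'E'
import sys,pickle
from h import *
m=imaging.camera_model('wrist');o=ctrl.get_obs();im=imaging.camera('wrist')
pickle.dump((m,o),open(sys.argv[1]+'.pkl','wb'));cv2.imwrite('pics/'+sys.argv[1]+'.png',im[:,:,::-1]);print(m['position'],m['attitude'])
E
python3 w.py w1
python3 -m handwheel '[[[0.04,-0.015,0,0],[0.04,-0.015,0.0,0],[0,0,0,0]]]' 0.08
python3 w.py w2
python3 -c "
import cv2,numpy as np
cv2.imwrite('pics/w12.png',cv2.resize(np.vstack([cv2.imread('pics/w1.png'),cv2.imread('pics/w2.png')]),None,fx=.714,fy=.714,interpolation=3))"
```

```text
[ 0.45156726 -0.11970616  0.38151881] [-0.2381671   0.00160435  0.25923633]
time_s: 2.45
ee_pos: [0.5375, -0.1402, 0.2192]
eef_rot: [-3.129, 0.003, 0.257]
force: [-0.7, 0.1, -0.6]
grip_width: 0.0795
[ 0.52104452 -0.07258269  0.38115989] [-0.23831423  0.00351918  0.25507206]
```

View pics/w12.png

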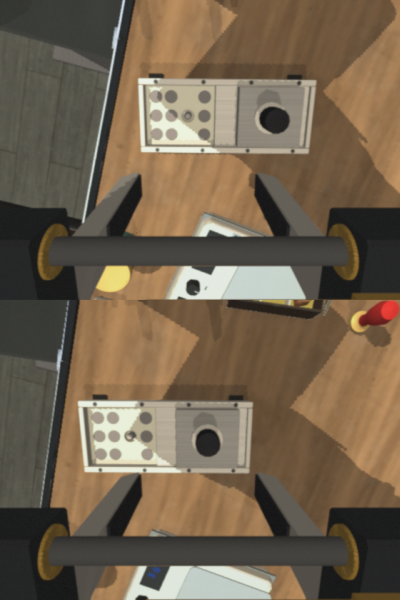

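Both wrist views show the press, with the knob at about (271,118) and (207,441) in the picture and the pin at (187,115) and (131,435). Enlarging for exact values.

```bash
python3 -c "
import cv2,numpy as np
c=lambda n,x,y:cv2.resize(cv2.imread(f'pics/{n}.png')[y:y+115,x:x+290],None,fx=2.6,fy=2.6,interpolation=2)
cv2.imwrite('pics/w12c.png',np.vstack([c('w1',180,105),c('w2',95,135)]))"
```

```text
(no output)
```

View pics/w12c.png

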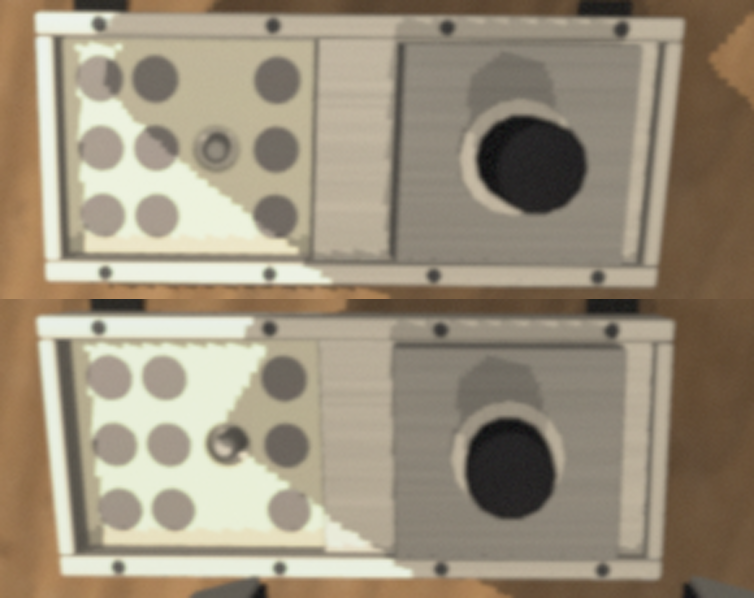

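The crops give the knob top disc centre at (541,167) and (511,476). The pin top is at (217,149) and (228,443), and the four tray corners are clear.

```bash
cat >m.py <<'E'
from h import *
import pickle
np.set_printoptions(precision=4,suppress=True)
m1,m2=[pickle.load(open(f'w{i}.pkl','rb'))[0] for i in(1,2)]
f1=lambda u,v:((u+.5)/2.6-.5+180,(v+.5)/2.6-.5+105); f2=lambda u,v:((u+.5)/2.6-.5+95,(v-299+.5)/2.6-.5+135)
H=dict(knobtop=.076,pin=.025)
P={}
for n,a,b in [('knobtop',(541,167),(511,476)),('pin',(217,149),(228,443)),('TL',(36,13),(37,318)),('TR',(684,18),(674,320)),('BR',(656,286),(660,578)),('BL',(46,281),(62,574))]:
    t,r=tri([ray(m1,f1(*a)),ray(m2,f2(*b))]); z=H.get(n,.032); P[n]=(atz(m1,f1(*a),z)+atz(m2,f2(*b),z))/2
    print(n,t,r[0],'| at z',atz(m1,f1(*a),z)[:2],atz(m2,f2(*b),z)[:2])
c=sum(P[k] for k in('TL','TR','BL','BR'))/4; e=(P['TL']+P['BL']-P['TR']-P['BR'])[:2]; L=np.linalg.norm(e)/2; e/=np.linalg.norm(e); n=np.array([-e[1],e[0]])
print('centre',c,'yaw',np.arctan2(e[1],e[0]),'e',e,'len',L)
for k in('pin','knobtop'): v=(P[k]-c)[:2]; print(k,'press xy',v@e,v@n)
E
python3 m.py
```

```text
knobtop [ 0.5484 -0.136   0.0752] 0.00024331340478733686 | at z [ 0.548  -0.1358] [ 0.5485 -0.1361]
pin [ 0.4483 -0.1625  0.0209] 0.00046838299700245763 | at z [ 0.4486 -0.1624] [ 0.4489 -0.161 ]
TL [ 0.3772 -0.1322  0.0331] 4.331193773442903e-05 | at z [ 0.3769 -0.1322] [ 0.3767 -0.1324]
TR [ 0.5932 -0.0767  0.0312] 7.433392806549209e-05 | at z [ 0.5928 -0.0767] [ 0.5931 -0.0767]
BR [ 0.6161 -0.1685  0.0333] 0.00012359828936790425 | at z [ 0.6168 -0.1688] [ 0.6164 -0.1688]
BL [ 0.3997 -0.2245  0.0309] 0.00025360235716841265 | at z [ 0.4    -0.2245] [ 0.4    -0.2239]
centre [ 0.4966 -0.1505  0.032 ] yaw -2.890506113343611 e [-0.9686 -0.2485] len 0.2233682226207425
pin press xy 0.049110344148976054 -0.0010445240292692299
knobtop press xy -0.05366274590477508 -0.001290562506461434
```

```bash
python3 -m handwheel '[[[0.012,0,0.03,0],[0,0,0.03,0],[0,0,0.03,0],[0,0,0.02,0],[0,0,0,0]]]' 0.08 20; python3 -c "
from h import *
o=ctrl.get_obs();Rt=R.from_euler('xyz',o['eef_rot']).as_matrix();print(Rt.T@(np.array([.5483,-.136,.066])-o['ee_pos']))"
```

```text
time_s: 3.0
ee_pos: [0.5425, -0.1445, 0.1062]
eef_rot: [-3.131, 0.004, 0.249]
force: [-0.1, 0.1, 0.1]
grip_width: 0.0801
[ 0.00791452 -0.00637193  0.04027909]
```

```bash
python3 -m handwheel '[[[0.008,-0.006,0.0,0],[0,0,0.02,0],[0,0,0.015,0],[0,0,0,0],[0,0,0,0]]]'; python3 -c "
from h import *
o=ctrl.get_obs();Rt=R.from_euler('xyz',o['eef_rot']).as_matrix();print(Rt.T@(np.array([.5483,-.136,.066])-o['ee_pos']))"
```

```text
time_s: 3.5
ee_pos: [0.5501, -0.1387, 0.0758]
eef_rot: [-3.134, -0.001, 0.246]
force: [0.3, -0.1, 0.6]
grip_width: 0.0799
[-0.00113615 -0.00297556  0.00985621]
```

```bash
python3 -m handwheel '[[[-0.001,-0.003,0.01,0],[0,-0.001,0.003,0],[0,0,0,0]]]'; python3 -m handwheel '[[[0,0,0,0],[0,0,0,0],[0,0,0,0],[0,0,0,0],[0,0,0,0]]]' 0.02 40;python3 w.py w3
```

```text
time_s: 3.8
ee_pos: [0.5488, -0.1348, 0.0637]
eef_rot: [-3.135, -0.003, 0.246]
force: [0.2, 0.0, -0.4]
grip_width: 0.0798
time_s: 4.3
ee_pos: [0.5491, -0.1349, 0.0644]
eef_rot: [-3.136, -0.004, 0.246]
force: [0.4, 0.1, -0.3]
grip_width: 0.0435
[ 0.53198035 -0.06623441  0.22585579] [-0.2450463  -0.0036603   0.24434632]
```

View pics/w3.png

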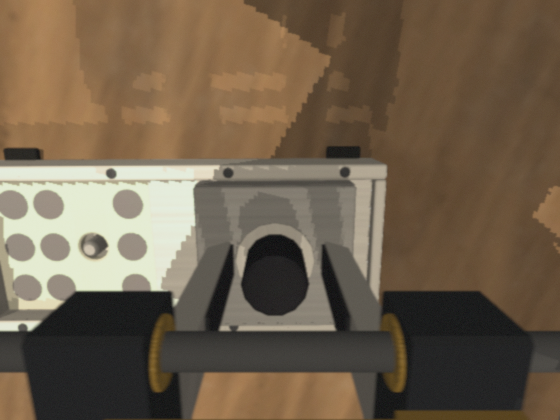

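The knob at (275,270) is centred between the fingers, which are still closing.

```bash
python3 -m handwheel '[[[0,0,0,0],[0,0,0,0],[0,0,0,0],[0,0,0,0]]]'; python3 -c "
from h import *
o=ctrl.get_obs();e=np.array([-.9686,-.2485]);print(o['ee_pos'],(o['ee_pos'][:2]-[.4966,-.1505])@e,o['force'],o['grip_width'])"
```

```text
time_s: 4.75
ee_pos: [0.549, -0.1349, 0.0644]
eef_rot: [-3.136, -0.004, 0.246]
force: [-0.3, 0.1, 0.2]
grip_width: 0.0296
[ 0.5490345  -0.13487825  0.0643828 ] -0.054670061171283584 [-0.27208585  0.10524254  0.15067825] 0.029594646186050018
```

```bash
cat >q.py <<'E'
from h import *
o=ctrl.get_obs();e=np.array([-.9686,-.2485]);v=o['ee_pos'][:2]-[.4966,-.1505]
print('press x,y',(v@e).round(4),(v@[.2485,-.9686]).round(4),o['ee_pos'].round(4),'F',o['force'].round(1),o['moment'].round(2),o['grip_width'].round(4),o['time_s'])
E
python3 -m handwheel '[[[-0.01,0,0,0],[-0.015,0,0,0],[-0.015,0,0,0],[-0.015,0,0,0],[0,0,0,0]]]'; python3 q.py
```

```text
time_s: 5.25
ee_pos: [0.4931, -0.1488, 0.0645]
eef_rot: [-3.137, -0.007, 0.246]
force: [-0.3, -0.1, -4.3]
grip_width: 0.0295Traceback (most recent call last):
  File "q.py", line 3, in <module>
    print('press x,y',(v@e).round(4),(v@[.2485,-.9686]).round(4),o['ee_pos'].round(4),'F',o['force'].round(1),o['moment'].round(2),o['grip_width'].round(4),o['time_s'])
                                                                                                                                   ^^^^^^^^^^^^^^^^^^^^^
AttributeError: 'float' object has no attribute 'round'
```

The force of -4.3 N suggests I'm carrying the plate's weight, so I'll ease down 1 mm while sliding on.

```bash
sed -i "s/o\['grip_width'\].round(4)/o['grip_width']/" q.py
python3 -m handwheel '[[[0,0,0.001,0],[-0.015,0,0,0],[-0.015,0,0,0],[-0.012,0,0,0],[0,0,0,0]]]'; python3 q.py
```

```text
time_s: 5.75
ee_pos: [0.4526, -0.1591, 0.0641]
eef_rot: [-3.138, -0.009, 0.246]
force: [-0.6, -0.3, -3.2]
grip_width: 0.0294
press x,y 0.0447 -0.0026 [ 0.4526 -0.1591  0.0641] F [-0.6 -0.3 -3.2] [ 0.01  0.11 -0.01] 0.02936289914086801 5.75
```

```bash

python3 -m handwheel '[[[-0.007,0,0.0005,0],[-0.005,0,0,0],[-0.003,0,0,0],[0,0,0,0]]]'; python3 q.py
```

```text
time_s: 6.15
ee_pos: [0.4376, -0.1628, 0.063]
eef_rot: [-3.137, -0.009, 0.247]
force: [0.2, -0.6, -5.5]
grip_width: 0.0293
press x,y 0.0602 -0.0028 [ 0.4376 -0.1628  0.063 ] F [ 0.2 -0.6 -5.5] [-0.01 -0.06  0.02] 0.029340378760190085 6.15
```

```bash

python3 -m handwheel '[[[0,0.001,0.002,0],[0,0,0.002,0],[0,0,0.002,0],[0,0,0,0]]]'; python3 q.py
```

```text
time_s: 6.55
ee_pos: [0.4379, -0.1637, 0.0563]
eef_rot: [-3.137, -0.007, 0.247]
force: [-1.2, 0.7, 3.5]
grip_width: 0.0295
press x,y 0.0602 -0.0018 [ 0.4379 -0.1637  0.0563] F [-1.2  0.7  3.5] [-0.02  0.49 -0.05] 0.029464700935101167 6.55
```

It has dropped about 8 mm and is on the bed. Pressing on with a firmer grip.

```bash

python3 -m handwheel '[[[0,0,0.002,0],[0,0,0.002,0],[0,0,0.002,0],[0,0,0.002,0]]]' 0.02 60; python3 q.py
```

```text
time_s: 6.95
ee_pos: [0.4382, -0.1639, 0.052]
eef_rot: [-3.137, -0.007, 0.248]
force: [-21.6, 9.1, 50.2]
grip_width: 0.0289
press x,y 0.0599 -0.0015 [ 0.4382 -0.1639  0.052 ] F [-21.6   9.1  50.2] [ 1.43  4.58 -0.06] 0.028894686828780786 6.95
```

```bash

python3 -m handwheel '[[[0,0,0.0005,0],[0,0,0.0005,0],[0,0,0.0005,0]]]'; python3 q.py; python3 w.py w4; python3 -c "
import cv2,numpy as np
from station import imaging
a=cv2.imread('pics/w4.png')
b=imaging.camera('side')[150:250,210:370,::-1]
cv2.imwrite('pics/f.png',np.vstack([a[80:380],cv2.resize(b,(464,290),interpolation=2)[:, :] if 0 else cv2.copyMakeBorder(cv2.resize(b,(464,290),interpolation=2),0,0,0,96,0)]))"
```

```text
time_s: 7.25
ee_pos: [0.4381, -0.1638, 0.0523]
eef_rot: [-3.138, -0.007, 0.248]
force: [-5.1, 1.2, 10.3]
grip_width: 0.029
press x,y 0.06 -0.0017 [ 0.4381 -0.1638  0.0523] F [-5.1  1.2 10.3] [ 0.18  1.27 -0.02] 0.02904142788931232 7.25
[ 0.42030237 -0.09506344  0.21364663] [-0.24675931 -0.0065335   0.2464464 ]
```

View pics/f.png

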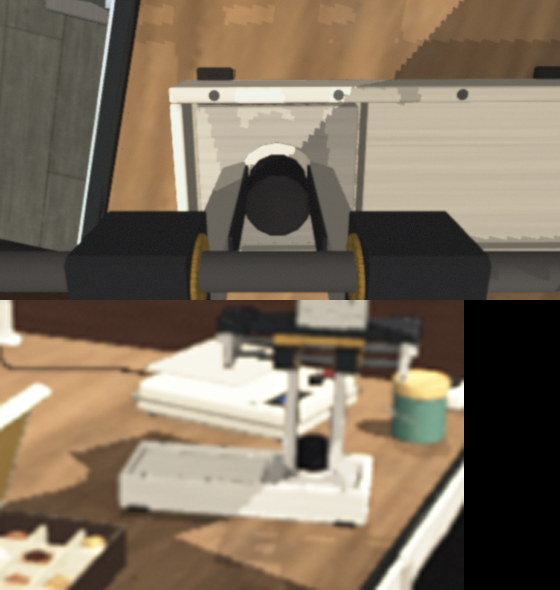

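The plate sits in the well, level with the rails, and the jaws are round the knob at (277,195). One small extra press for margin, then a check that it holds.

```bash

python3 -m handwheel '[[[0,0,0.001,0],[0,0,0.001,0]]]'; python3 q.py; python3 -c "
from station import ctrl,imaging
for i in range(4): imaging.camera('side')
o=ctrl.get_obs();print(o['ee_pos'],o['force'])"
```

```text
time_s: 7.55
ee_pos: [0.4382, -0.1639, 0.0522]
eef_rot: [-3.138, -0.007, 0.248]
force: [-10.1, 3.5, 24.3]
grip_width: 0.0292
press x,y 0.0599 -0.0016 [ 0.4382 -0.1639  0.0522] F [-10.1   3.5  24.3] [ 0.69  2.36 -0.06] 0.029195354364734506 7.55
[ 0.43816199 -0.16383455  0.05221153] [-10.36918087   4.2986413   22.56800971]
```

Steady at about 23 N of downward push. Handing in.

```bash
python3 -c "
from station import ctrl
print(ctrl.hand_in())"; python3 q.py
```

```text
the job is handed in; nothing more can be done
None
the job is handed in; nothing more can be done
```

I gripped the knob, slid the plate about 115 mm along the slideway until it dropped over the pin, pressed it onto the bed stop and handed in still holding it. Hand-in was at about 7.8 s of the 30 s allowed, and it reported no verdict.

**Last checks**
- **Position:** by the arm's reading, the plate's origin was at press x = 59.9 mm and y = -1.6 mm, against 60 and 0. I didn't see the hole itself, since the plate hides it and the pin.
- **Depth:** the gripper had gone down about 12.2 mm from the gripping height, against a nominal 12 mm. An earlier push met a hard stop at 50 N, so the bed should be fully down.
- **Hold:** the downward push was steady at about 23 N, with the fingers closed on 29.2 mm and set to grip at 60 N.
- **Pictures:** they show the plate level with the rails. Nothing went near the tin, spool or gift box, but I didn't measure their final positions.

**What was off**
- **Carrying the plate:** during the slide I was carrying roughly its weight (3 to 5.5 N). The tool rose only 0.1 mm, far below the 6 mm lift limit.
- **Side force:** about 11 N sideways remained at the end, probably the plate leaning against the pin or a rail.

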